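# Pin the provision bin shut

## Task

Shut the sloping lid of the onion bin so that the staple comes up through its slot, then lock it: push the pin with the thin rod down the slope through the staple's eye, fully home with its grip block against the staple, and let go. The staple has some side play, so feel for the eye; leave everything else on the table where it is.

Things in the scene. Friction and masses are not known exactly. Their poses are not given: they have to be found in the camera images.
- bin: fixed white provision bin, 174 mm deep (x), 200 mm wide (y); its rim slopes at 32 degrees from 55 mm high at the front (-x) to 153 mm at the back. Origin under the bin, 78 mm behind the front wall's face; z up. A steel staple fixed to it, a lug 18 mm thick (along the slope) and 40 mm wide (across), square to the slope, sticks 38 mm out of the shut lid's slot and has a round eye
- eye_mid (a point): mean centre of the staple's eye, fixed to the bin (axes as the bin's), 24 mm above the shut lid's upper face. The eye is 11.5 mm wide, its axis along the slope. The staple is bolted on with side play: the true eye lies up to 8 mm either way along y from this point, differently each time, and no pose reports it: it must be seen or felt for
- lid (a joint): the bin's metal lid, 191 mm long, 200 mm wide, 6 mm thick: 0 = shut (on the rim, at 32 degrees), growing as it opens upwards about its hinge along the back (in the bin's frame x = +78, z = 158 mm, level with the lid's upper face). The hinge is stiff: the lid stays where it is left and must be pushed down
- lid_slot (a point): centre of the lid's slot (24 mm along the lid, 60 mm across), on the upper face, 130 mm from the hinge; moves with the lid. Axes: x along the lid towards the hinge (up the slope when shut), y across, z out of the upper face
- pin: the locking pin, steel, 0.19 kg, lying on the table: a grip block 44 mm long (x), 20 mm wide (y), 22 mm high (z), with a round 10 mm rod from its +x end. Origin at the centre of the block's underside; the rod runs along +x, 11 mm above the origin, from the shoulder at x = 22 mm to the tip at 77 mm; the last 8 mm taper to 6 mm
- pin_tip (a point): tip of the pin's rod, on its axis; axes as the pin's
- thick_pin: bystander: a pin like 'pin' (same grip block) but with a 16 mm rod that does not fit the eye; origin under the centre of its grip block
- small_bowl: bystander: white bowl, 70 mm across, 35 mm high; origin under its centre
- jar: bystander: amber jar, 56 mm across, 50 mm high; origin under its centre
- basin: bystander: white basin, 170 mm across, 60 mm high; origin under its centre
- oil: bystander: green bottle, 66 mm across, 200 mm high; origin under its centre
- mug: bystander: white mug, 80 mm across, 90 mm high; origin under its centre
- tin: bystander: tin, 80 mm across, 80 mm high; origin under its centre
- spoon: bystander: wooden spoon lying flat behind the bin; origin about the middle of its length
Not all that is in view belongs to the job. What is shaped like the pin but red or yellow is not meant.

How it is judged:
On the way, in this order (a step that is already met when the one before it is completed fails the run):
1. the lid is shut (value of joint lid below 0.05 rad), for 0.2 s.
2. with the lid shut, the thin pin is through the eye and home (value of joint lid below 0.05 rad and y of pin_tip in the frame of lid_slot between -0.015 and 0.015 m and z of pin_tip in the frame of lid_slot between 0.012 and 0.037 m and x of pin_tip in the frame of lid_slot between -0.062 and -0.04 m and angle between the x axis of pin and the x axis of lid_slot, either way round below 0.22 rad), for 0.2 s.
At the end, for the whole second after the job is handed in: Lid shut (within 0.05 rad); thin pin through the eye from the upper side, along the slope (within 0.22 rad), at rest; its tip, in the slot's frame, 40 to 62 mm down the slope (46 when home), within 15 mm of the middle across, 12 to 37 mm above the lid (all of step 2 and linear speed of pin below 0.02 m/s); the robot touches nothing.
It fails at once if the thick pin is displaced by more than 40 mm (distance of thick_pin from where it was at the start of the episode above 0.04 m).
It fails at once if another thing on the table is displaced by more than 40 mm (distance of any of small_bowl, jar, basin, oil, mug, tin, spoon from where it was at the start of the episode above 0.04 m).
It also fails if it takes over 72 s, if anything falls off the work surface, if the arm or the gripper's body presses on something with over 40 N, if the wrist force passes 120 N, or if a joint passes its speed limit or range.

## Robot

A 6-joint arm with a two-finger parallel gripper is mounted at the origin on the work surface. World frame = base frame: x ahead of the robot, y to its left, z up, the work surface at z = 0. Lengths are in m, angles in rad, forces in N, time in s.
With the tool pointing down it reaches from about 0.275 to 0.75 m from the base axis. Payload 10.2 kg.
Tool frame: the origin (TCP) lies at the very end of the fingers, on their centre line; the grasp point (between the pads) lies bot.grip_point_offset behind it (bot.grip_point_offset is the distance from the TCP to the grasp point, in m); z points along the fingers, y is the direction in which the jaws open and shut (so a half turn about z gives the same grasp; the last joint's range is limited). The gripper opens to 88 mm and grips with 3 to 60 N. Pads are 18 mm wide; open, the fingers measure 123 mm over their backs; the gripper's body (75 mm by 187 mm) begins 45 mm behind the grasp point.
Start: joints at [0.928, 0.313, 1.498, -0, 1.331, -0.223], TCP at [0.214, 0.479, 0.239] pointing down, gripper open.
Joint ranges: [-2.94, 2.94], [-0.97, 2.17], [0.19, 2.56], [-1.23, 4.37], [0.02, 3.11], [-2.88, 2.88]. Speed limits (rad/s): [2.39, 2.39, 3.01, 3.14, 3.14, 3.14].

## Interface

Orientations are given as a unit quaternion [x, y, z, w].
In Python, from workcell import bot gives the robot as it stands. The module is installed in compiled form; this text tells all that it offers.
- The arm moves only by the tool jog_arm, never from a script. Its argument "plan" is a list of rows, each a list of 7 numbers: the closure, from 0 (fully open) to 1 (shut), then the shift along the tool's x, y, z in m, then the turn, a rotation vector about the tool's x, y, z in degrees. In form: [[gripper, x, y, z, wx, wy, wz], ...]. A call has 1 to 8 rows; each row is the pose to reach, as a shift and turn from the pose commanded when the call began, along the tool's axes at that moment; what a row does not reach only later rows make up. A row lasts 1/12 s, in which the tool goes at most 41.7 mm and 7.16 degrees, less where a joint would pass 70% of its speed; a pose out of reach is approached as far as the arm can. A call with a gripper value outside its range is refused whole. The fingers move at their own pace and stop on an object; "newtons" is the grip in N (left out, the last holds). Time passes only in rows, so rows that repeat a pose let the fingers close. It gives the time, the measured TCP pose, the force and the opening at its end, in the units of the state.
- bot.sense(): the state, without advancing time (a new reading comes with each control period).
- bot.read_camera(name): name is "scene" or "top" or "wrist"; returns the picture (400x640x3 uint8, red, green, blue); there is no depth.
- bot.camera_model(name): a dict with "intrinsics" (3x3 intrinsics, pixels), "camera_from_world" (4x4, takes a point from world to camera coordinates); the wrist camera has in their place "hand_eye" (4x4, takes a point from camera to tool coordinates, whose origin is the TCP and whose axes are the flange's). Camera axes: x right, y down, z forward; pixel columns grow to the right and rows downward; lengths in m; the calibration is good to about 2 mm. A picture is of the moment at which its call begins: read the wrist's pose just before it. camera_model takes no time and is no camera call.
- bot.hand_in(): hands the job in, once; it reports no verdict.
Trained networks look in the newest picture that a camera, given by its name, has taken for a name from the list of things; names that differ only in an ending like _2 or _b are one class to them, and where a whole thing is asked for, a point or a joint stands for the part that bears it (a point fixed in the world has none). Each returns a list of dicts, best first, with "p" (0 to 1); they miss things now and then, are a little off and sometimes report something else, mostly with a low value. They report only what shows in the picture. A call takes as long as a camera call. They do not tell look-alikes from the thing itself.
- bot.recognise(query, camera): "point" ([x, y, z] in m, in world coordinates, good to about 4 mm: the middle of the surface that is visible of it).
- bot.regions_of(query, camera): "pixels" (400x640 bool, what is visible of it).
The state is a dict: "time_s": time; "qpos": joint angles; "qvel": joint speeds; "joint_efforts": joint torques, N m; "tcp_pos": TCP position; "eef_rot": TCP orientation; "contact_force": force on the tool from outside, world axes, zero at the start; "moment": the same for the moment, N m; "opening": opening from 0.0 (shut) to 1.0 (fully open).
Only numpy, scipy, OpenCV 4.12 (cv2) and the standard library are available. Lean on these libraries where they do the work, as an engineer would, in place of code of your own. Each camera call takes 0.05 s, during which the arm holds its last target. There are 200 camera calls.

## Working session

There is one attempt and no reset: what is moved stays moved. The work goes in short steps, Python scripts to look and compute and a tool call to move; the robot and the scene stay as the last step left them, time stands still between calls to the robot, and variables do not carry over. Pictures are saved under pics/ and viewed, on a budget of 10 in all, crops included, one or two more only if the job needs it, and the job is handed in when it is done.

Besides the shell and the picture viewer there is one more tool, called after "Emit:" as name([rows], argument=value, ...), one row to a line, values as JSON. jog_arm: Moves the arm, as the interface text tells. Its arguments: {"type":"object","properties":{"plan":{"type":"array","items":{"type":"array","items":{"type":"number"}}},"newtons":{"type":"number"}},"required":["plan"]}

```bash
mkdir -p pics
cat > h.py <<'E'
import numpy as np, cv2
from scipy.spatial.transform import Rotation as R
from workcell import bot
def cam(name):
    m=bot.camera_model(name); K=np.array(m["intrinsics"])
    if "camera_from_world" in m: T=np.array(m["camera_from_world"])
    else:
        s=bot.sense(); W=np.eye(4); W[:3,:3]=R.from_quat(s["eef_rot"]).as_matrix(); W[:3,3]=s["tcp_pos"]
        T=np.linalg.inv(W@np.array(m["hand_eye"]))
    return K,T
def proj(name,P,KT=None):
    K,T=KT or cam(name); P=np.atleast_2d(P); c=P@T[:3,:3].T+T[:3,3]; u=c@K.T; return u[:,:2]/u[:,2:]
def onplane(name,uv,z,KT=None):
    K,T=KT or cam(name); uv=np.atleast_2d(uv); d=np.c_[uv,np.ones(len(uv))]@np.linalg.inv(K).T@T[:3,:3]
    o=-T[:3,:3].T@T[:3,3]; return o+d*((z-o[2])/d[:,2])[:,None]
def save(name,f,crop=None,scale=1):
    im=bot.read_camera(name)[:,:,::-1]
    if crop: x0,y0,x1,y1=crop; im=im[y0:y1,x0:x1]
    if scale!=1: im=cv2.resize(im,None,fx=scale,fy=scale,interpolation=cv2.INTER_CUBIC)
    cv2.imwrite("pics/"+f,im)
E
python3 - <<'E'
from h import *
np.set_printoptions(precision=4,suppress=True)
s=bot.sense(); print(s["tcp_pos"],s["eef_rot"],bot.grip_point_offset,s["contact_force"])
a=bot.read_camera("scene");b=bot.read_camera("top")
for n in("scene","top"):
    K,T=cam(n); print(n,"cam at",-T[:3,:3].T@T[:3,3],"fwd",T[2,:3],K[0,0])
    for q in("pin","thick_pin","bin","lid","lid_slot","eye_mid","pin_tip","jar","small_bowl","basin","oil","mug","tin","spoon"):
        r=bot.recognise(q,n); print(q,[(np.round(x["point"],3).tolist(),round(x["p"],2),proj(n,x["point"]).round().tolist()[0]) for x in r[:3]])
cv2.imwrite("pics/a.png",a[:,:,::-1]);cv2.imwrite("pics/b.png",b[:,:,::-1])
E
```

```text
[0.2138 0.4792 0.2382] [ 0.2084  0.9781 -0.0006 -0.0002] 0.0187 [-0.7125  0.2372  0.2561]
scene cam at [ 0.9604 -0.5304  1.1865] fwd [-0.3552  0.4351 -0.8274] 431.25079307229373
pin [([0.424, -0.451, 0.025], 0.78, [188.0, 319.0]), ([0.471, -0.333, 0.018], 0.74, [232.0, 298.0]), ([0.547, -0.23, 0.023], 0.63, [276.0, 287.0])]
thick_pin [([0.457, 0.32, 0.018], 0.65, [363.0, 159.0])]
bin [([0.604, 0.014, 0.169], 0.9, [346.0, 215.0])]
lid [([0.578, 0.041, 0.175], 0.85, [344.0, 203.0]), ([0.593, -0.493, 0.08], 0.49, [215.0, 367.0])]
lid_slot [([0.581, 0.04, 0.175], 0.71, [345.0, 203.0])]
eye_mid [([0.6, 0.015, 0.164], 0.96, [345.0, 215.0])]
pin_tip [([0.229, -0.453, 0.019], 0.63, [144.0, 279.0]), ([0.474, -0.332, 0.021], 0.62, [233.0, 298.0]), ([0.332, -0.31, 0.02], 0.57, [205.0, 264.0])]
jar [([0.426, -0.184, 0.051], 0.67, [256.0, 248.0])]
small_bowl [([0.379, 0.19, 0.03], 0.39, [323.0, 168.0])]
basin [([0.706, 0.364, 0.026], 0.84, [432.0, 186.0]), ([0.476, -0.333, 0.021], 0.26, [233.0, 299.0])]
oil [([0.704, -0.361, 0.132], 0.85, [283.0, 347.0]), ([0.428, -0.185, 0.051], 0.43, [256.0, 24
[... 733 characters left out ...]
], 0.46, [269.0, 229.0])]
eye_mid [([0.573, 0.046, 0.181], 0.81, [308.0, 169.0])]
pin_tip [([0.423, -0.445, 0.02], 0.64, [462.0, 220.0]), ([0.469, -0.332, 0.021], 0.6, [427.0, 207.0]), ([0.547, -0.224, 0.022], 0.59, [393.0, 183.0])]
jar [([0.417, -0.177, 0.045], 0.79, [380.0, 223.0])]
small_bowl [([0.4, 0.186, 0.02], 0.83, [268.0, 230.0])]
basin [([0.718, 0.35, 0.029], 0.64, [217.0, 134.0])]
oil [([0.566, 0.045, 0.18], 0.62, [308.0, 172.0]), ([0.678, -0.346, 0.131], 0.59, [440.0, 135.0])]
mug [([0.579, 0.529, 0.048], 0.85, [160.0, 176.0])]
tin [([0.573, -0.476, 0.073], 0.6, [477.0, 172.0])]
spoon [([0.678, -0.344, 0.135], 0.75, [440.0, 135.0]), ([0.811, -0.045, 0.014], 0.72, [337.0, 106.0])]
```

View pics/a.png

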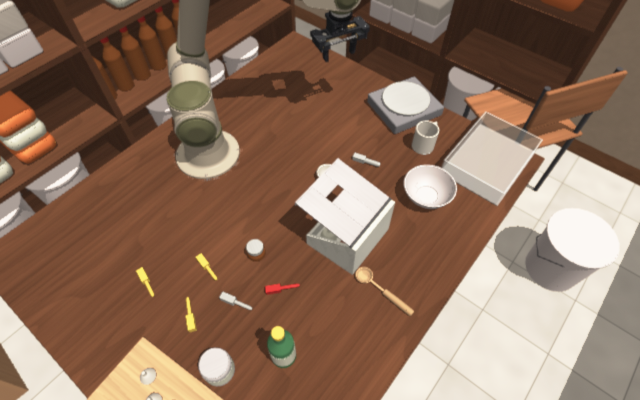

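View pics/b.png

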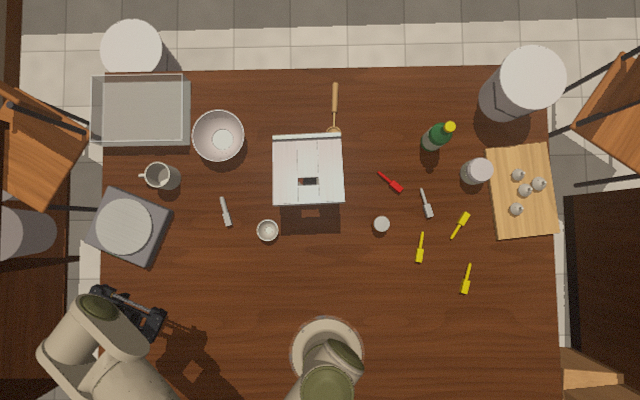

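Scene shows the half-open lid at about (345,205), and two steel pins. In the top view these are at (226,212) and (427,205). The yellow (3) and red (1) look-alikes are excluded by colour. Next I confirm which steel pin is thin with a mosaic crop.

Run:
```python
from h import *
a=bot.read_camera("scene")[:,:,::-1];b=bot.read_camera("top")[:,:,::-1]
def c(im,x,y,w,h,W,H): return cv2.resize(im[y-h//2:y+h//2,x-w//2:x+w//2],(W,H),interpolation=cv2.INTER_CUBIC)
top=np.hstack([c(b,226,212,40,40,200,200),c(b,427,205,40,40,200,200),c(a,366,159,40,40,200,200),c(a,236,301,40,40,200,200)])
bot_=np.hstack([c(b,308,170,100,100,400,400),c(a,346,212,120,120,400,400)])
cv2.imwrite("pics/c.png",np.vstack([top,bot_]))
```

```text
(no output)
```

View pics/c.png

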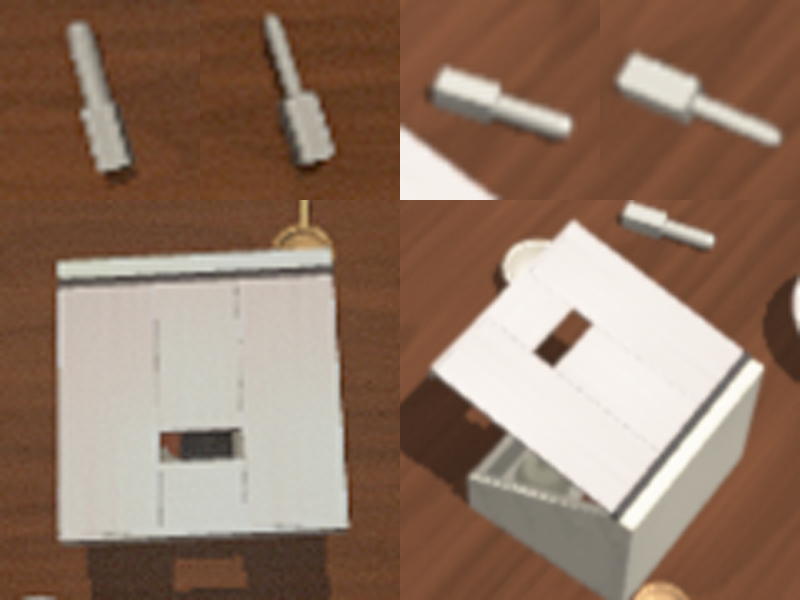

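Thin pin is the steel one at top (427,205) / scene (233,299), with a visibly narrower tapering rod. The thick one is at top (226,212), so I leave that alone. Now I fit the bin pose and lid angle from the lid corners, and the pin pose from its mask.

```bash
cat >> h.py <<'E'
def lidpts(p,L):  # L: (dist from hinge, y, height above lid)
    x,y,yaw,q=p[:4]; L=np.atleast_2d(L).astype(float); a=np.radians(32)-q  # slope; hinge side high
    d=np.array([-np.cos(a),0,-np.sin(a)]); n=np.array([-np.sin(a),0,np.cos(a)])
    B=np.array([.078,0,.158])+L[:,:1]*d+L[:,1:2]*[0,1,0]+L[:,2:]*n
    return B@R.from_euler('z',yaw).as_matrix().T+[x,y,0]
E
python3 - <<'E'
from h import *
from scipy.optimize import least_squares
np.set_printoptions(precision=4,suppress=True)
LT=np.array([[0,.1,0],[0,-.1,0],[.191,.1,0],[.191,-.1,0],[.118,.03,0],[.118,-.03,0],[.142,-.03,0],[.142,.03,0]])
pt=np.array([[272.5,141.5],[340.5,138.7],[272.5,205.2],[345.2,201.2],[298,177.5],[318.5,177.5],[318.7,184],[298,185]])
LS=LT[:4]; ps=np.array([[389.5,198.5],[349.6,246.5],[337.9,158.3],[295.6,203]])
# left/right in scene: +y is upper (smaller row)
kt,ks=cam("top"),cam("scene")
f=lambda p:np.r_[(proj("top",lidpts(p,LT),kt)-pt).ravel(),(proj("scene",lidpts(p,LS),ks)-ps).ravel()]
r=least_squares(f,[.6,.03,0,.4],loss='soft_l1'); print(r.x); print(f(r.x).reshape(-1,2))
p=r.x.copy();p[3]=0
print("slot shut",lidpts(p,[.13,0,0]),"eye",lidpts(p,[.13,0,.024]),"open front edge",lidpts(r.x,[.191,0,0]),lidpts(p,[.191,0,0]))
bot.read_camera("top");
for n in("top","scene"):
    if n=="scene": bot.read_camera(n)
    for d in bot.regions_of("pin",n):
        m=d["pixels"]; ys,xs=np.nonzero(m); P=onplane(n,np.c_[xs,ys],.011)
        c=P.mean(0)[:2]
        if abs(c-[.47,-.335]).max()<.04:
            u,s,v=np.linalg.svd(P[:,:2]-c); t=(P[:,:2]-c)@v[0]; w=(P[:,:2]-c)@v[1]
            print(n,d["p"],len(xs),c,v[0],np.degrees(np.arctan2(v[0,1],v[0,0])),t.min(),t.max(), [np.ptp(w[(t>a)&(t<a+.02)]) for a in(-.05,-.03,-.01,.01,.03)],"ends",c+t.min()*v[0],c+t.max()*v[0])
E
```

```text
[0.5873 0.0461 0.0304 0.7696]
[[ 0.2083 -0.5458]
 [ 0.6691 -0.9986]
 [ 0.5712 -1.1574]
 [-0.1635 -0.4018]
 [-0.4108  0.5492]
 [ 0.2644 -0.4257]
 [ 0.4016  1.1421]
 [-0.2081  1.1166]
 [ 0.0756 -1.0506]
 [ 0.1033 -0.6986]
 [ 0.206   0.1175]
 [-0.1841 -0.3897]]
slot shut [[0.5551 0.0451 0.0891]] eye [[0.5424 0.0447 0.1095]] open front edge [[0.4786 0.0428 0.198 ]] [[0.5034 0.0435 0.0568]]
top 0.7 151 [ 0.4741 -0.334 ] [-0.9623 -0.2721] -164.21179599822597 -0.05322462525950988 0.037445752056498215 [np.float64(0.01137013021582688), np.float64(0.012504830202639395), np.float64(0.02399024246063876), np.float64(0.024965394747772703), np.float64(0.017567416734733977)] ends [ 0.5253 -0.3195] [ 0.438  -0.3442]
scene 0.63 224 [ 0.4761 -0.3348] [0.9629 0.2697] 15.646087916970552 -0.04244335428306833 0.05831126846180871 [np.float64(0.024023316588015618), np.float64(0.02687545190369768), np.float64(0.026808312868796404), np.float64(0.011805741824891384), np.float64(0.012272913672006112)] ends [ 0.4353 -0.3462] [ 0.5323 -0.319 ]
```

```bash
cat >> h.py <<'E'
BIN=np.array([0.5873,0.0461,0.0304])
def toolR(a,yaw=BIN[2]):
    ca,sa=np.cos(a),np.sin(a)
    return R.from_euler('z',yaw)*R.from_matrix(np.array([[-ca,0,sa],[0,1,0],[-sa,0,-ca]]))
def go(P,Rm,ref=None,p=True):
    if ref is None: s=bot.sense(); ref=(np.array(s["tcp_pos"]),R.from_quat(s["eef_rot"]))
    d=ref[1].inv().apply(np.array(P).ravel()-ref[0]); w=(ref[1].inv()*Rm).as_rotvec(degrees=True)
    o=np.r_[d.round(4),w.round(2)]
    if p: print(o.tolist())
    return o
E
python3 - <<'E'
from h import *
q=.7696; p=[*BIN,q]; A=np.radians(32)
P=lidpts(p,[.172,0,.05]); print(P); Rm=toolR(A-q)
go(P,Rm); go([.35,.3,.3],Rm)
ref=(P.ravel(),Rm)
print("arc from there:")
for k in np.arange(0,9)*5.5:
    qq=q-np.radians(k); go(lidpts([*BIN,qq],[.172,0,.0]),toolR(A-qq),ref)
E
```

```text
[[0.50763138 0.04367733 0.24292933]]
[-0.4457, -0.2782, -0.0042, 2.72, 11.89, -25.7]
[-0.1973, -0.1084, -0.0613, 2.72, 11.89, -25.7]
arc from there:
[0.0, 0.0, 0.05, 0.0, 0.0, 0.0]
[-0.0008, 0.0, 0.0665, -0.0, -5.5, 0.0]
[-0.0032, 0.0, 0.0828, 0.0, -11.0, 0.0]
[-0.0071, 0.0, 0.0989, 0.0, -16.5, 0.0]
[-0.0125, -0.0, 0.1144, 0.0, -22.0, 0.0]
[-0.0194, -0.0, 0.1294, 0.0, -27.5, 0.0]
[-0.0277, -0.0, 0.1437, 0.0, -33.0, 0.0]
[-0.0374, 0.0, 0.1571, 0.0, -38.5, 0.0]
[-0.0483, -0.0, 0.1695, 0.0, -44.0, 0.0]
```

Emit:
jog_arm([
  [1, -0.1973, -0.1084, -0.06, 2.7, 11.9, -25.7],
  [1, -0.1973, -0.1084, -0.06, 2.7, 11.9, -25.7],
  [1, -0.1973, -0.1084, -0.06, 2.7, 11.9, -25.7],
  [1, -0.1973, -0.1084, -0.06, 2.7, 11.9, -25.7],
  [1, -0.1973, -0.1084, -0.06, 2.7, 11.9, -25.7],
  [1, -0.32, -0.2, -0.06, 2.7, 11.9, -25.7],
  [1, -0.4457, -0.2782, -0.06, 2.7, 11.9, -25.7],
  [1, -0.4457, -0.2782, -0.06, 2.7, 11.9, -25.7],
], newtons=20)

```text
time_s: 2.47
tcp_pos: [0.3888, 0.2297, 0.2918]
eef_rot: [-0.015, 0.994, -0.001, -0.105]
contact_force: [0.5, 0.3, -0.8]
opening: 0.416
```

Emit:
jog_arm([
  [1, 0, 0, 0, 0, 0, 0],
  [1, 0, 0, 0, 0, 0, 0],
])

```text
time_s: 2.63
tcp_pos: [0.3889, 0.2303, 0.2914]
eef_rot: [-0.013, 0.994, -0.001, -0.105]
contact_force: [-0.6, 0.8, -0.8]
opening: 0.266
```

Run:
```python
from h import *
q=.7696; p=[*BIN,q]; A=np.radians(32)
go(lidpts(p,[.172,0,.03]),toolR(A-q)); s=bot.sense(); print(s["tcp_pos"],s["opening"],s["contact_force"])
```

```text
[-0.1213, -0.1898, 0.0435, 0.07, -0.01, -0.2]
[0.38890818 0.23031547 0.29143001] 0.26638477226898855 [-0.60335608  0.75002387 -0.78367286]
```

Emit:
jog_arm([
  [1, -0.1213, -0.1898, 0.02, 0, 0, 0],
  [1, -0.1213, -0.1898, 0.02, 0, 0, 0],
  [1, -0.1213, -0.1898, 0.02, 0, 0, 0],
  [1, -0.1213, -0.1898, 0.02, 0, 0, 0],
  [1, -0.1213, -0.1898, 0.02, 0, 0, 0],
  [1, -0.1213, -0.1898, 0.02, 0, 0, 0],
  [1, -0.1213, -0.1898, 0.0435, 0, 0, 0],
  [1, -0.1213, -0.1898, 0.0435, 0, 0, 0],
])

```text
time_s: 3.3
tcp_pos: [0.5018, 0.046, 0.2204]
eef_rot: [-0.015, 0.994, -0.001, -0.108]
contact_force: [-0.8, 0.1, -0.5]
opening: 0.006
```

Run:
```python
from h import *
q=.7696; p=[*BIN,q]; A=np.radians(32)
for k in (0,4,8,12,16,20,24,28,32,36,40,44,46):
    qq=q-np.radians(k); go(lidpts([*BIN,qq],[.172,0,0.0]),toolR(A-qq))
s=bot.sense(); print(s["tcp_pos"],s["opening"],s["contact_force"],s["qpos"])
save("scene","d.png",(230,110,470,290),3)
```

```text
[-0.0011, -0.0026, 0.0267, 0.1, -0.34, 0.01]
[-0.0016, -0.0026, 0.0387, 0.1, -4.34, 0.01]
[-0.0029, -0.0026, 0.0506, 0.1, -8.34, 0.01]
[-0.005, -0.0026, 0.0624, 0.1, -12.34, 0.0]
[-0.008, -0.0026, 0.0741, 0.1, -16.34, -0.0]
[-0.0118, -0.0027, 0.0855, 0.1, -20.34, -0.0]
[-0.0164, -0.0027, 0.0966, 0.1, -24.34, -0.01]
[-0.0217, -0.0027, 0.1073, 0.1, -28.34, -0.01]
[-0.0278, -0.0027, 0.1177, 0.1, -32.34, -0.01]
[-0.0345, -0.0027, 0.1276, 0.1, -36.34, -0.02]
[-0.042, -0.0028, 0.137, 0.1, -40.34, -0.02]
[-0.0501, -0.0028, 0.1459, 0.1, -44.34, -0.02]
[-0.0543, -0.0028, 0.1501, 0.1, -46.34, -0.03]
[0.50178173 0.04601593 0.22035362] 0.005568379886614464 [-0.81737806  0.13004153 -0.52310786] [-0.12544268  0.40231164  1.43615955 -0.03178265  1.51790327 -1.72159429]
```

View pics/d.png

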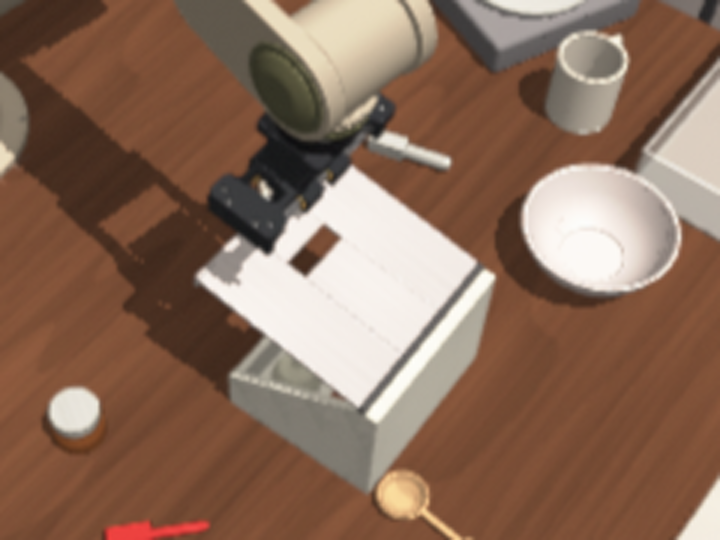

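The gripper hangs over the lid's front middle, clear of the slot. I push the lid down along the arc.

Emit:
jog_arm([
  [1, -0.001, -0.002, 0.0133, 0, 0, 0],
  [1, -0.001, -0.002, 0.0267, 0, 0, 0],
  [1, -0.0016, -0.002, 0.0387, 0, -4.3, 0],
  [1, -0.003, -0.002, 0.0506, 0, -8.3, 0],
])

```text
time_s: 3.68
tcp_pos: [0.496, 0.0446, 0.1741]
eef_rot: [-0.016, 0.999, -0.0, -0.031]
contact_force: [0.9, -0.5, 0.1]
opening: 0.007
```

Run:
```python
from h import *
s=bot.sense(); print(s["contact_force"],s["moment"])
q=.7696; A=np.radians(32)
for k in (8,12,16,20,24,28,32,36,40,44,46):
    qq=q-np.radians(k); go(lidpts([*BIN,qq],[.172,0,0.0]),toolR(A-qq))
```

```text
[ 0.85982491 -0.50371946  0.11829985] [ 0.03860805 -0.03098523 -0.00668984]
[0.0021, -0.0012, 0.0039, 0.01, 0.56, 0.12]
[0.0018, -0.0012, 0.0159, 0.02, -3.44, 0.12]
[0.0006, -0.0013, 0.0279, 0.02, -7.44, 0.12]
[-0.0013, -0.0013, 0.0397, 0.03, -11.44, 0.12]
[-0.0041, -0.0013, 0.0514, 0.03, -15.44, 0.12]
[-0.0077, -0.0013, 0.0629, 0.03, -19.44, 0.12]
[-0.0121, -0.0013, 0.074, 0.04, -23.44, 0.12]
[-0.0173, -0.0013, 0.0849, 0.04, -27.44, 0.12]
[-0.0232, -0.0013, 0.0953, 0.05, -31.44, 0.12]
[-0.0298, -0.0013, 0.1054, 0.05, -35.44, 0.12]
[-0.0334, -0.0013, 0.1102, 0.05, -37.44, 0.12]
```

Emit:
jog_arm([
  [1, 0.002, 0, 0.0159, 0, -3.4, 0],
  [1, 0.001, 0, 0.0279, 0, -7.4, 0],
  [1, -0.001, 0, 0.0397, 0, -11.4, 0],
])

```text
time_s: 3.93
tcp_pos: [0.4942, 0.0446, 0.1348]
eef_rot: [-0.016, 0.997, 0.001, 0.069]
contact_force: [0.7, 0.4, 0.5]
opening: 0.001
```

Run:
```python
from h import *
s=bot.sense(); print(s["contact_force"],s["moment"])
q=.7696; A=np.radians(32)
for k in (20,24,28,32,36,40,44,46):
    qq=q-np.radians(k); go(lidpts([*BIN,qq],[.172,0,0.0]),toolR(A-qq))
a=bot.read_camera("scene")
for d in bot.recognise("lid","scene")[:2]: print(d)
```

```text
[0.73791632 0.40510342 0.52323484] [0.05636976 0.0140067  0.01886407]
[-0.0006, -0.0013, 0.0006, 0.03, 0.0, 0.12]
[-0.0011, -0.0013, 0.0126, 0.04, -4.0, 0.12]
[-0.0023, -0.0013, 0.0245, 0.04, -8.0, 0.12]
[-0.0044, -0.0013, 0.0363, 0.05, -12.0, 0.12]
[-0.0073, -0.0013, 0.048, 0.05, -16.0, 0.11]
[-0.011, -0.0014, 0.0594, 0.05, -20.0, 0.11]
[-0.0155, -0.0014, 0.0705, 0.06, -24.0, 0.11]
[-0.018, -0.0014, 0.076, 0.06, -26.0, 0.11]
{'point': [0.5864, 0.0391, 0.1467], 'p': 0.96}
```

Emit:
jog_arm([
  [1, -0.001, 0, 0.0126, 0, -4, 0],
  [1, -0.0023, 0, 0.0245, 0, -8, 0],
  [1, -0.0044, 0, 0.0363, 0, -12, 0],
  [1, -0.0073, 0, 0.048, 0, -16, 0],
  [1, -0.011, 0, 0.0594, 0, -20, 0],
  [1, -0.0145, 0, 0.068, 0, -23, 0],
  [1, -0.0155, 0, 0.0705, 0, -24, 0],
])

```text
time_s: 4.62
tcp_pos: [0.5198, 0.0451, 0.0664]
eef_rot: [-0.016, 0.962, 0.006, 0.273]
contact_force: [-1.2, 1.7, 6.0]
opening: 0.003
```

Run:
```python
from h import *
s=bot.sense(); print(s["contact_force"],s["moment"],s["tcp_pos"])
go(lidpts([*BIN,0],[.172,0,0.0]),toolR(np.radians(32)))
save("scene","e.png",(230,110,470,290),3)
```

```text
[-1.24961617  1.67443178  5.99379522] [0.4780581  0.15105625 0.31448721] [0.51984489 0.04511442 0.06639956]
[0.0001, -0.0011, -0.0006, 0.2, -0.29, 0.07]
```

View pics/e.png

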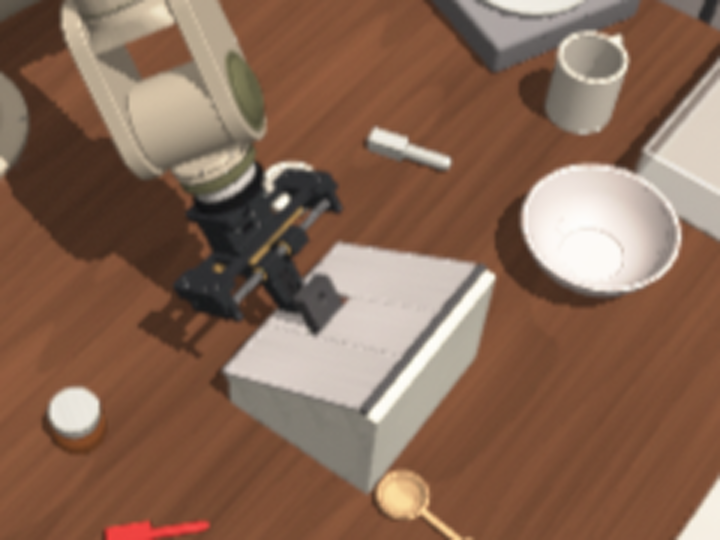

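The lid looks shut with the dark staple through it at about (320,305) in the crop. I give a slightly firmer press, then back off to view the staple with the wrist camera.

Emit:
jog_arm([
  [1, 0, 0, 0.003, 0, 0, 0],
  [1, 0, 0, 0.004, 0, 0, 0],
  [1, 0, 0, 0.004, 0, 0, 0],
])

```text
time_s: 4.92
tcp_pos: [0.5204, 0.0454, 0.0659]
eef_rot: [-0.016, 0.962, 0.006, 0.274]
contact_force: [-61.2, -11.5, 65.7]
opening: 0.004
```

Emit:
jog_arm([
  [1, 0, 0, -0.04, 0, 0, 0],
  [1, 0, 0, -0.08, 0, 0, 0],
  [1, 0, 0, -0.12, 0, 0, 0],
  [1, 0, 0, -0.12, 0, 0, 0],
  [1, 0, 0, -0.12, 0, 0, 0],
])

```text
time_s: 5.33
tcp_pos: [0.4592, 0.0426, 0.1686]
eef_rot: [-0.016, 0.961, 0.004, 0.275]
contact_force: [0.1, -0.4, 0.9]
opening: 0.007
```

Run:
```python
from h import *
np.set_printoptions(precision=4,suppress=True)
KT=cam("wrist"); print(np.array(bot.camera_model("wrist")["hand_eye"]))
save("wrist","f.png")
pts=[[.13,0,0],[.118,.03,0],[.118,-.03,0],[.142,-.03,0],[.142,.03,0],[.13,0,.024],[.121,.02,.038],[.121,-.02,.038],[.139,-.02,.038],[.139,.02,.038],[0,.1,0],[0,-.1,0],[.191,.1,0],[.191,-.1,0]]
print(np.c_[np.array(pts),proj("wrist",lidpts([*BIN,0],pts),KT)])
```

```text
[[-0.     -0.959  -0.2835  0.0722]
 [ 1.     -0.0002  0.0005 -0.0008]
 [-0.0006 -0.2835  0.959  -0.1451]
 [ 0.      0.      0.      1.    ]]
[[  0.13     0.       0.     320.1269 243.7464]
 [  0.118    0.03     0.     352.5506 255.824 ]
 [  0.118   -0.03     0.     287.6336 255.7406]
 [  0.142   -0.03     0.     286.9058 231.3718]
 [  0.142    0.03     0.     353.3923 231.4672]
 [  0.13     0.       0.024  320.1786 254.9508]
 [  0.121    0.02     0.038  345.0481 272.6597]
 [  0.121   -0.02     0.038  295.3202 272.6011]
 [  0.139   -0.02     0.038  294.8547 252.0217]
 [  0.139    0.02     0.038  345.6152 252.088 ]
 [  0.       0.1      0.     416.7375 360.6369]
 [  0.      -0.1      0.     222.8512 360.5137]
 [  0.191    0.1      0.     436.7625 178.0365]
 [  0.191   -0.1      0.     203.6329 177.6247]]
```

View pics/f.png

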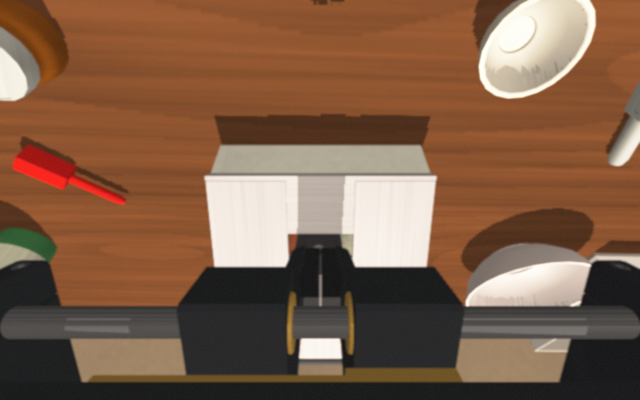

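The lid matches the fitted model to ~2 px (front edge at row 177, cols 206–436), so the lid is shut. The fingers hide the staple at (320,250), so I shift up-slope and open the gripper for a clear view.

Emit:
jog_arm([
  [0, -0.04, 0, 0, 0, 0, 0],
  [0, -0.08, 0, 0, 0, 0, 0],
  [0, -0.08, 0, 0, 0, 0, 0],
  [0, -0.08, 0, 0, 0, 0, 0],
  [0, -0.08, 0, 0, 0, 0, 0],
  [0, -0.08, 0, 0, 0, 0, 0],
])

```text
time_s: 5.88
tcp_pos: [0.5251, 0.0443, 0.2047]
eef_rot: [-0.015, 0.963, 0.005, 0.27]
contact_force: [0.6, 0.0, 0.0]
opening: 0.429
```

Run:
```python
from h import *
np.set_printoptions(precision=4,suppress=True)
KT=cam("wrist"); 
pts=[[.118,.03,0],[.118,-.03,0],[.142,-.03,0],[.142,.03,0],[.13,0,.024],[.121,.02,.038],[.121,-.02,.038],[.139,-.02,.038],[.139,.02,.038],[.191,.1,0],[.191,-.1,0]]
uv=proj("wrist",lidpts([*BIN,0],pts),KT); print(np.c_[np.array(pts),uv])
c=uv[4].astype(int); x0=max(0,c[0]-80);y0=max(0,min(c[1]-60,280)); print(x0,y0)
save("wrist","g.png",(x0,y0,x0+160,y0+120),5)
```

```text
[[  0.118    0.03     0.     355.9289 177.6043]
 [  0.118   -0.03     0.     284.8757 177.6642]
 [  0.142   -0.03     0.     283.9633 148.8309]
 [  0.142    0.03     0.     356.8347 148.7827]
 [  0.13     0.       0.024  320.5169 167.6365]
 [  0.121    0.02     0.038  348.1974 182.8536]
 [  0.121   -0.02     0.038  292.9723 182.9019]
 [  0.139   -0.02     0.038  292.3576 157.8893]
 [  0.139    0.02     0.038  348.8145 157.8487]
 [  0.191    0.1      0.     448.4459  85.0832]
 [  0.191   -0.1      0.     192.1514  85.1515]]
240 107
```

View pics/g.png

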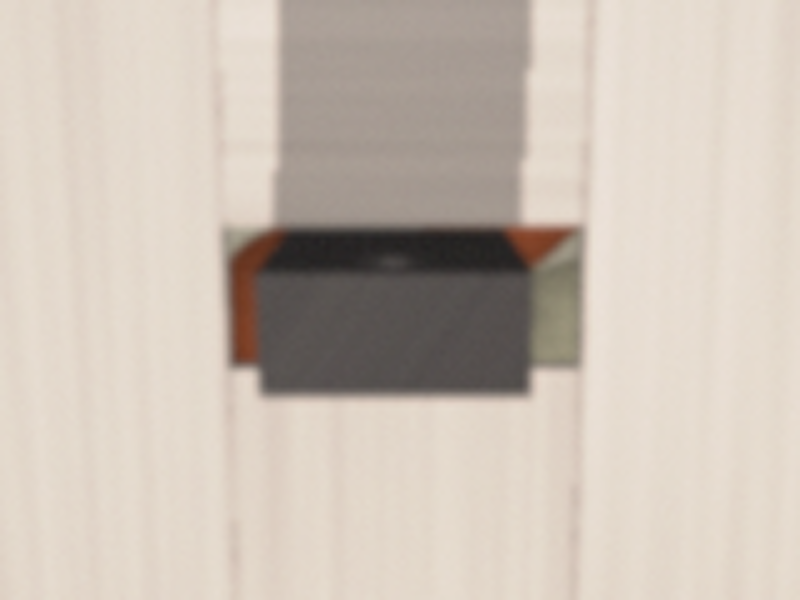

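The staple top (cols 292–346) is centred about 1.1 mm to −y of the modelled mid, so eye y ≈ −1 mm. Next I go to the pin.

Run:
```python
from h import *
g=lambda yaw:R.from_matrix(np.array([[1,0,0],[0,-1,0],[0,0,-1.]])) if 0 else R.from_euler('z',yaw,degrees=True)*R.from_euler('x',180,degrees=True)
a=([.50,-.12,.27],g(100)); b=([.455,-.34,.17],g(16))
go(*a); go(*b,ref=(np.array(a[0]),a[1]))
```

```text
[-0.0082, -0.1633, -0.0713, 22.44, 25.8, 79.53]
[-0.2088, -0.0825, 0.1, 0.0, -0.0, 84.0]
```

Emit:
jog_arm([
  [0, -0.008, -0.163, -0.071, 22.4, 25.8, 79.5],
  [0, -0.008, -0.163, -0.071, 22.4, 25.8, 79.5],
  [0, -0.008, -0.163, -0.071, 22.4, 25.8, 79.5],
  [0, -0.008, -0.163, -0.071, 22.4, 25.8, 79.5],
  [0, -0.008, -0.163, -0.071, 22.4, 25.8, 79.5],
  [0, -0.008, -0.163, -0.071, 22.4, 25.8, 79.5],
  [0, -0.008, -0.163, -0.071, 22.4, 25.8, 79.5],
  [0, -0.008, -0.163, -0.071, 22.4, 25.8, 79.5],
])

```text
time_s: 6.6
tcp_pos: [0.5, -0.12, 0.2707]
eef_rot: [0.447, 0.889, 0.002, 0.1]
contact_force: [-0.7, -0.3, -0.2]
opening: 1.002
```

```bash
cat >> h.py <<'E'
def g(yaw): return R.from_euler('z',yaw,degrees=True)*R.from_euler('x',180,degrees=True)
E
python3 - <<'E'
from h import *
s=bot.sense();print(s["tcp_pos"],s["qpos"])
go([.455,-.34,.17],g(60)); go([.455,-.34,.17],g(16))
E
```

```text
[ 0.50000324 -0.11997932  0.27068727] [-0.46562824  0.16206013  1.6182113   0.00434107  1.16182306 -1.10567436]
[-0.1312, -0.1771, 0.1094, 10.6, 5.83, 66.36]
[-0.1312, -0.1771, 0.1094, 13.32, 1.59, 110.18]
```

Emit:
jog_arm([
  [0, -0.131, -0.177, 0.109, 13.3, 1.6, 110.2],
  [0, -0.131, -0.177, 0.109, 13.3, 1.6, 110.2],
  [0, -0.131, -0.177, 0.109, 13.3, 1.6, 110.2],
  [0, -0.131, -0.177, 0.109, 13.3, 1.6, 110.2],
  [0, -0.131, -0.177, 0.109, 13.3, 1.6, 110.2],
  [0, -0.131, -0.177, 0.109, 13.3, 1.6, 110.2],
  [0, -0.131, -0.177, 0.109, 13.3, 1.6, 110.2],
  [0, -0.131, -0.177, 0.109, 13.3, 1.6, 110.2],
])

```text
time_s: 7.27
tcp_pos: [0.4557, -0.3411, 0.1691]
eef_rot: [0.822, 0.567, 0.002, 0.054]
contact_force: [0.0, 0.1, -0.4]
opening: 0.999
```

Run:
```python
from h import *
s=bot.sense();print(s["tcp_pos"],s["qpos"])
go([.455,-.34,.17],g(16))
```

```text
[ 0.45574179 -0.34110337  0.16910072] [-0.84403162  0.41796949  1.54194382 -0.01082616  1.07419955 -0.47636495]
[0.0007, -0.001, -0.001, 6.38, 0.67, 53.15]
```

Emit:
jog_arm([
  [0, 0, 0, 0, 6.4, 0.7, 53.1],
  [0, 0, 0, 0, 6.4, 0.7, 53.1],
  [0, 0, 0, 0, 6.4, 0.7, 53.1],
  [0, 0, 0, 0, 6.4, 0.7, 53.1],
  [0, 0, 0, 0, 6.4, 0.7, 53.1],
  [0, 0, 0, 0, 6.4, 0.7, 53.1],
  [0, 0, 0, 0, 6.4, 0.7, 53.1],
  [0, 0, 0, 0, 6.4, 0.7, 53.1],
])

```text
time_s: 7.93
tcp_pos: [0.4568, -0.3398, 0.1705]
eef_rot: [0.99, 0.141, 0.001, 0.001]
contact_force: [-0.4, 0.1, 0.5]
opening: 0.998
```

Emit:
jog_arm([
  [0, 0, 0, 0, 0, 0, 0],
  [0, 0, 0, 0, 0, 0, 0],
])

```text
time_s: 8.1
tcp_pos: [0.4569, -0.3398, 0.1706]
eef_rot: [0.989, 0.145, 0.001, 0.001]
contact_force: [-0.4, 0.2, 0.5]
opening: 1.0
```

```bash
cat > pinfit.py <<'E'
from h import *
from scipy.optimize import minimize
np.set_printoptions(precision=4,suppress=True)
KT=cam("wrist"); s=bot.sense(); print(s["tcp_pos"],R.from_quat(s["eef_rot"]).as_matrix()[:,0],s["qpos"][5])
im=bot.read_camera("wrist"); res=bot.regions_of("pin","wrist")
o=im[:,:,::-1].copy(); exp=proj("wrist",[.455,-.34,.011],KT)[0]
res=[d for d in res if np.hypot(*(np.array([np.nonzero(d["pixels"])[1].mean(),np.nonzero(d["pixels"])[0].mean()])-exp))<120]
m=res[0]["pixels"]; print(res[0]["p"],m.sum(),exp)
def hull(c,y,P):
    u=proj("wrist",P@R.from_euler('z',y).as_matrix().T+[*c,0],KT); return cv2.convexHull(u.astype(np.float32))
B=np.array([[x,yy,z] for x in(-.022,.022) for yy in(-.01,.01) for z in(0,.022)])
t=np.linspace(0,2*np.pi,16)
def ring(x,r): return np.c_[np.full(16,x),r*np.cos(t),.011+r*np.sin(t)]
RODS=np.vstack([ring(.022,.005),ring(.069,.005),ring(.077,.003)])
def mask(p):
    M=np.zeros((400*4,640*4),np.uint8)
    for P in(B,RODS): cv2.fillConvexPoly(M,np.round(hull(p[:2],p[2],P)*4+1.5).astype(np.int32),255)
    return cv2.resize(M,(640,400),interpolation=cv2.INTER_AREA)/255.
f=lambda p:np.abs(mask([p[0]/100,p[1]/100,p[2]/10])-m).sum()
best=min((minimize(f,[45.5+dx,-34+dy,2.8+a],method="Nelder-Mead",options=dict(initial_simplex=None)) for dx in(-.4,.4) for dy in(-.4,.4) for a in (-.5,.5)),key=lambda r:r.fun)
p=best.x/[100,100,10]; print("pin",p,np.degrees(p[2]),"mismatch",best.fun)
for P in(B,RODS): cv2.polylines(o,[np.round(hull(p[:2],p[2],P)).astype(int)],True,(0,0,255),1)
cv2.imwrite("pics/pin.png",o)
ang=np.degrees(p[2]); go([*p[:2],.08],g(ang)); go([*p[:2],.003],g(ang))
E
python3 pinfit.py
```

```text
[ 0.4569 -0.3398  0.1706] [0.9579 0.2871 0.0012] 0.4344654837103606
0.87 1453 [318.2138 195.0931]
pin [ 0.4602 -0.3388  0.2843] 16.290294515001886 mismatch 133.0156862745098
[0.0032, -0.0005, 0.0909, 0.19, -0.08, 0.38]
[0.0031, -0.0007, 0.1679, 0.19, -0.08, 0.38]
```

View pics/pin.png

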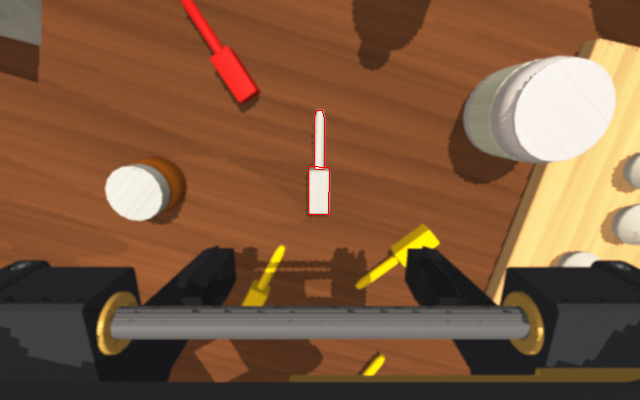

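The pin fits its model outline, block at (318,192) and thin rod up to (320,110). The yellow ones are 100+ mm off the fingers' path, so I go down and grasp.

Emit:
jog_arm([
  [0.3, 0.0031, -0.0006, 0.04, 0.2, 0, 0.4],
  [0.3, 0.0031, -0.0006, 0.08, 0.2, 0, 0.4],
  [0.3, 0.0031, -0.0006, 0.12, 0.2, 0, 0.4],
  [0.3, 0.0031, -0.0006, 0.15, 0.2, 0, 0.4],
  [0.3, 0.0031, -0.0006, 0.16, 0.2, 0, 0.4],
  [0.3, 0.0031, -0.0006, 0.167, 0.2, 0, 0.4],
  [0.3, 0.0031, -0.0006, 0.167, 0.2, 0, 0.4],
])

```text
time_s: 8.78
tcp_pos: [0.4606, -0.3393, 0.0041]
eef_rot: [0.99, 0.141, 0.001, -0.0]
contact_force: [-0.5, -0.2, 0.3]
opening: 0.696
```

Emit:
jog_arm([
  [1, 0, 0, 0, 0, 0, 0],
  [1, 0, 0, 0, 0, 0, 0],
  [1, 0, 0, 0, 0, 0, 0],
  [1, 0, 0, 0, 0, 0, 0],
  [1, 0, 0, 0, 0, 0, 0],
  [1, 0, 0, 0, 0, 0, 0],
  [1, 0, 0, 0, 0, 0, 0],
  [1, 0, 0, 0, 0, 0, 0],
], newtons=30)

```text
time_s: 9.45
tcp_pos: [0.4605, -0.3392, 0.0043]
eef_rot: [0.99, 0.141, 0.001, 0.0]
contact_force: [-0.5, 1.0, 3.0]
opening: 0.225
```

Run:
```python
from h import *
s=bot.sense();print(s["tcp_pos"],s["opening"]*88,s["contact_force"],R.from_quat(s["eef_rot"]).as_matrix()[:,0])
```

```text
[ 0.46053669 -0.33919562  0.00433106] 19.76876419905701 [-0.53446381  1.02164716  3.00511486] [0.96044752 0.27845583 0.00170558]
```

Grasped (opening 19.8 mm = block width). I lift and swing back towards the bin.

Emit:
jog_arm([
  [1, 0, 0, -0.02, 0, 0, 0],
  [1, 0, 0, -0.06, 0, 0, 0],
  [1, 0, 0, -0.1, 0, 0, 0],
  [1, 0, 0, -0.14, 0, 0, 0],
  [1, 0, 0, -0.18, 0, 0, 0],
  [1, 0, 0, -0.22, 0, 0, 0],
  [1, 0, 0, -0.26, 0, 0, 0],
  [1, 0, 0, -0.26, 0, 0, 0],
], newtons=50)

```text
time_s: 10.12
tcp_pos: [0.4614, -0.3407, 0.2721]
eef_rot: [0.99, 0.141, 0.004, 0.005]
contact_force: [0.4, -1.2, -0.2]
opening: 0.224
```

Run:
```python
from h import *
s=bot.sense();print(s["tcp_pos"],s["opening"]*88,s["contact_force"],s["qpos"])
go([.5,-.12,.29],g(100))
A=np.radians(32)
go(lidpts([*BIN,0],[.029,-.0011,.15]),toolR(A),ref=(np.array([.5,-.12,.29]),g(100)))
```

```text
[ 0.46144965 -0.34066384  0.27207787] 19.716119693449027 [ 0.37259538 -1.21795288 -0.16357527] [-8.40734702e-01  3.93436362e-01  1.29847318e+00  1.41478211e-03
  1.43575268e+00  4.47528534e-01]
[0.0986, -0.201, -0.0196, 0.86, 0.16, -83.82]
[0.1511, 0.0888, 0.0202, -22.78, -26.33, -79.45]
```

Emit:
jog_arm([
  [1, 0.0986, -0.201, -0.02, 0.9, 0.2, -83.8],
  [1, 0.0986, -0.201, -0.02, 0.9, 0.2, -83.8],
  [1, 0.0986, -0.201, -0.02, 0.9, 0.2, -83.8],
  [1, 0.0986, -0.201, -0.02, 0.9, 0.2, -83.8],
  [1, 0.0986, -0.201, -0.02, 0.9, 0.2, -83.8],
  [1, 0.0986, -0.201, -0.02, 0.9, 0.2, -83.8],
  [1, 0.0986, -0.201, -0.02, 0.9, 0.2, -83.8],
  [1, 0.0986, -0.201, -0.02, 0.9, 0.2, -83.8],
])

```text
time_s: 10.78
tcp_pos: [0.4988, -0.1174, 0.2837]
eef_rot: [0.799, 0.601, 0.001, -0.005]
contact_force: [-0.1, 0.9, -0.9]
opening: 0.224
```

Emit:
jog_arm([
  [1, 0, 0, 0, 0, 0, -35],
  [1, 0, 0, 0, 0, 0, -35],
  [1, 0, 0, 0, 0, 0, -35],
  [1, 0, 0, 0, 0, 0, -35],
  [1, 0, 0, 0, 0, 0, -35],
])

```text
time_s: 11.2
tcp_pos: [0.4986, -0.1187, 0.2834]
eef_rot: [0.582, 0.813, 0.002, -0.005]
contact_force: [0.2, -0.9, -1.5]
opening: 0.217
```

Run:
```python
from h import *
s=bot.sense();print(s["tcp_pos"],s["opening"]*88,s["qpos"],R.from_quat(s["eef_rot"]).as_matrix()[:,0])
go(lidpts([*BIN,0],[.029,-.0011,.15]),toolR(np.radians(32)))
```

```text
[ 0.49857177 -0.11867954  0.2833734 ] 19.08409854524545 [-0.46575304  0.26000377  1.45112417  0.00638186  1.43937347 -0.79502904] [-0.32251224  0.94650383  0.01078664]
[0.1338, 0.1119, 0.0148, -20.04, -28.11, -71.03]
```

Emit:
jog_arm([
  [1, 0.134, 0.112, 0.015, -20, -28.1, -71],
  [1, 0.134, 0.112, 0.015, -20, -28.1, -71],
  [1, 0.134, 0.112, 0.015, -20, -28.1, -71],
  [1, 0.134, 0.112, 0.015, -20, -28.1, -71],
  [1, 0.134, 0.112, 0.015, -20, -28.1, -71],
  [1, 0.134, 0.112, 0.015, -20, -28.1, -71],
  [1, 0.134, 0.112, 0.015, -20, -28.1, -71],
  [1, 0.134, 0.112, 0.015, -20, -28.1, -71],
])

```text
time_s: 11.87
tcp_pos: [0.5622, 0.0447, 0.2695]
eef_rot: [0.161, 0.965, 0.003, 0.207]
contact_force: [-0.7, 0.1, -1.5]
opening: 0.222
```

Run:
```python
from h import *
s=bot.sense();print(s["tcp_pos"],s["opening"]*88)
go(lidpts([*BIN,0],[.029,-.0011,.15]),toolR(np.radians(32)))
```

```text
[0.5621506  0.04465051 0.26952548] 19.52543368107702
[0.0005, -0.0007, -0.0006, -5.63, -7.6, -19.42]
```

Emit:
jog_arm([
  [1, 0, 0, 0, -5.6, -7.6, -19.4],
  [1, 0, 0, 0, -5.6, -7.6, -19.4],
  [1, 0, 0, 0, -5.6, -7.6, -19.4],
  [1, 0, 0, 0, -5.6, -7.6, -19.4],
  [1, 0, 0, 0, -5.6, -7.6, -19.4],
])

```text
time_s: 12.28
tcp_pos: [0.562, 0.0436, 0.2698]
eef_rot: [-0.009, 0.962, 0.004, 0.274]
contact_force: [-0.0, 0.4, -0.3]
opening: 0.225
```

Run:
```python
from h import *
s=bot.sense();print(s["tcp_pos"],s["opening"]*88,s["contact_force"],s["moment"])
for h in (.15,.06,.0173): go(lidpts([*BIN,0],[.026,-.0011,h]),toolR(np.radians(32)))
T=np.array(s["tcp_pos"]);Rt=R.from_quat(s["eef_rot"])
KT=cam("wrist")
# predicted pin hull in grip: tip and shoulder at tool coordinates
P=lambda x,z,y=0:T+Rt.apply([x,y,-.0067-z])
print("tip",proj("wrist",P(.0767,0),KT),"shoulder top",proj("wrist",P(.0217,.011),KT),"rod edges at x=.05",proj("wrist",[P(.05,0,.005),P(.05,0,-.005)],KT))
save("wrist","w1.png",(160,130,480,370),2.5)
```

```text
[0.56203876 0.04363738 0.26978938] 19.77454252979644 [-0.01625694  0.44622102 -0.29238354] [ 0.00814449  0.36999377 -0.01299076]
[-0.0024, 0.0006, -0.0005, -0.17, -0.18, -0.65]
[-0.0027, 0.0009, 0.0895, -0.17, -0.18, -0.65]
[-0.0028, 0.001, 0.1322, -0.17, -0.18, -0.65]
tip [[321.68155315 105.38796572]] shoulder top [[321.6370636 236.4966413]] rod edges at x=.05 [[332.77875972 168.28386194]
 [310.40385141 168.2865315 ]]
```

View pics/w1.png

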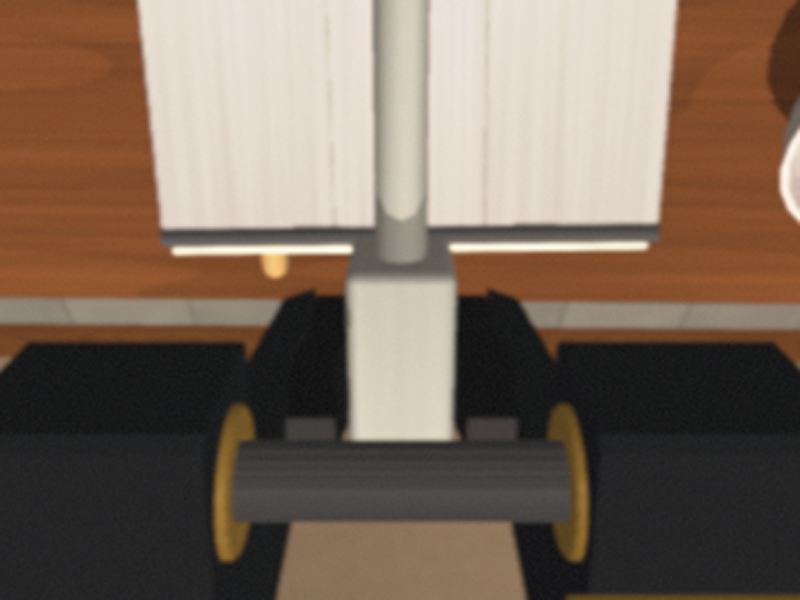

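The pin is held straight in the grip (rod at cols 310–331, block centred at col 320.5). I go down to the eye's height behind the staple.

Emit:
jog_arm([
  [1, -0.0025, 0.0012, 0, -0.2, -0.2, -0.6],
  [1, -0.0026, 0.0013, 0.03, -0.2, -0.2, -0.6],
  [1, -0.0027, 0.0013, 0.06, -0.2, -0.2, -0.6],
  [1, -0.0027, 0.0014, 0.09, -0.2, -0.2, -0.6],
  [1, -0.0028, 0.0015, 0.11, -0.2, -0.2, -0.6],
  [1, -0.0028, 0.0015, 0.125, -0.2, -0.2, -0.6],
  [1, -0.0028, 0.0015, 0.1322, -0.2, -0.2, -0.6],
  [1, -0.0028, 0.0015, 0.1322, -0.2, -0.2, -0.6],
])

```text
time_s: 13.0
tcp_pos: [0.635, 0.0477, 0.1582]
eef_rot: [-0.016, 0.961, 0.005, 0.276]
contact_force: [-0.6, 0.2, -1.2]
opening: 0.225
```

Run:
```python
from h import *
s=bot.sense();print(s["tcp_pos"],s["opening"]*88,s["contact_force"],s["moment"])
for a in (.026,.041,.0993): go(lidpts([*BIN,0],[a,-.0006,.0173]),toolR(np.radians(32)))
pts=[[.118,.03,0],[.118,-.03,0],[.121,.02,.038],[.121,-.02,.038],[.139,-.02,.038],[.139,.02,.038]]
print(proj("wrist",lidpts([*BIN,0],pts)))
save("wrist","w2.png",(220,0,420,240),2.5)
```

```text
[0.63495021 0.04765435 0.15819717] 19.78477781805333 [-0.59517406  0.17009941 -1.17040335] [ 0.00341897  0.36564362 -0.00469806]
[0.0004, -0.0007, -0.0011, 0.1, 0.0, 0.15]
[0.0154, -0.0007, -0.0011, 0.1, 0.0, 0.15]
[0.0737, -0.0005, -0.0011, 0.1, 0.0, 0.15]
[[384.30143777  72.76172121]
 [259.04863114  72.36786289]
 [378.21486995  49.40601881]
 [266.84642849  49.03052626]
 [264.4388278   -8.98866902]
 [381.13587603  -8.5293986 ]]
```

View pics/w2.png

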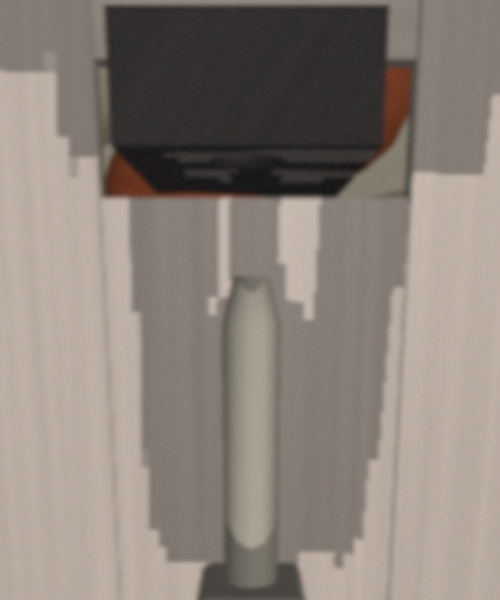

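Tip (crop (252,285)) sits ~0.8 mm to +y of the staple's middle (crop col ≈249). I correct and advance in small steps, watching the force.

Emit:
jog_arm([
  [1, 0.002, -0.0008, -0.001, 0.1, 0, 0.1],
  [1, 0.006, -0.0008, -0.001, 0.1, 0, 0.1],
  [1, 0.011, -0.0008, -0.001, 0.1, 0, 0.1],
  [1, 0.015, -0.0008, -0.001, 0.1, 0, 0.1],
  [1, 0.017, -0.0008, -0.001, 0.1, 0, 0.1],
  [1, 0.018, -0.0008, -0.001, 0.1, 0, 0.1],
  [1, 0.018, -0.0008, -0.001, 0.1, 0, 0.1],
])

```text
time_s: 13.63
tcp_pos: [0.6188, 0.0459, 0.151]
eef_rot: [-0.015, 0.961, 0.004, 0.277]
contact_force: [-0.2, -0.1, -1.1]
opening: 0.225
```

Emit:
jog_arm([
  [1, 0.001, 0, 0, 0, 0, 0],
  [1, 0.002, 0, 0, 0, 0, 0],
  [1, 0.003, 0, 0, 0, 0, 0],
  [1, 0.003, 0, 0, 0, 0, 0],
])

```text
time_s: 13.97
tcp_pos: [0.6163, 0.0459, 0.1493]
eef_rot: [-0.015, 0.961, 0.004, 0.277]
contact_force: [0.3, -0.4, -1.5]
opening: 0.221
```

```bash
cat > st.py <<'E'
from h import *
np.set_printoptions(precision=4,suppress=True)
s=bot.sense();Rt=R.from_quat(s["eef_rot"])
print("open",s["opening"]*88,"F tool",Rt.inv().apply(s["contact_force"]),"M tool",Rt.inv().apply(s["moment"]))
print("dev from s=.0993 home, y=-.0006,h=.0173:"); go(lidpts([*BIN,0],[.0993,-.0006,.0173]),toolR(np.radians(32)))
E
python3 st.py
```

```text
open 19.48804503141102 F tool [ 0.5619 -0.3788  1.383 ] M tool [-0.0127  0.3626  0.0767]
dev from s=.0993 home, y=-.0006,h=.0173:
[0.0532, 0.0006, 0.0011, -0.02, 0.14, 0.11]
```

Emit:
jog_arm([
  [1, 0.002, 0, 0.0005, 0, 0, 0],
  [1, 0.004, 0, 0.0005, 0, 0, 0],
  [1, 0.006, 0, 0.0005, 0, 0, 0],
  [1, 0.006, 0, 0.0005, 0, 0, 0],
])

```text
time_s: 14.3
tcp_pos: [0.6113, 0.0458, 0.1455]
eef_rot: [-0.015, 0.961, 0.004, 0.277]
contact_force: [0.9, 0.6, -2.5]
opening: 0.224
```

```bash
python3 st.py
```

```text
open 19.682683346593436 F tool [0.5156 0.5669 2.6125] M tool [-0.1316  0.3     0.0477]
dev from s=.0993 home, y=-.0006,h=.0173:
[0.0469, 0.0005, 0.0006, -0.02, 0.12, 0.1]
```

Emit:
jog_arm([
  [1, 0.002, 0, 0, 0, 0, 0],
  [1, 0.004, 0, 0, 0, 0, 0],
  [1, 0.006, 0, 0, 0, 0, 0],
  [1, 0.008, 0, 0, 0, 0, 0],
  [1, 0.008, 0, 0, 0, 0, 0],
])

```text
time_s: 14.72
tcp_pos: [0.6046, 0.0456, 0.1413]
eef_rot: [-0.015, 0.961, 0.004, 0.277]
contact_force: [2.5, 0.8, -4.1]
opening: 0.218
```

```bash
python3 st.py
```

```text
open 19.225601915020707 F tool [0.0707 0.7336 4.7915] M tool [-0.2196 -0.0143  0.0596]
dev from s=.0993 home, y=-.0006,h=.0173:
[0.039, 0.0005, 0.0006, -0.02, 0.13, 0.1]
```

Emit:
jog_arm([
  [1, 0, 0, 0.0006, 0, 0, 0],
  [1, 0.003, 0.0001, 0.0006, 0, 0, 0],
  [1, 0.006, 0.0001, 0.0006, 0, 0, 0],
  [1, 0.009, 0.0001, 0.0006, 0, 0, 0],
  [1, 0.012, 0.0001, 0.0006, 0, 0, 0],
  [1, 0.012, 0.0001, 0.0006, 0, 0, 0],
])

```text
time_s: 15.22
tcp_pos: [0.5943, 0.0453, 0.1341]
eef_rot: [-0.015, 0.961, 0.004, 0.276]
contact_force: [0.5, 0.2, -2.3]
opening: 0.226
```

```bash
python3 st.py
```

```text
open 19.863886517101875 F tool [0.828  0.212  2.2122] M tool [-0.0798  0.394   0.0621]
dev from s=.0993 home, y=-.0006,h=.0173:
[0.0264, 0.0004, 0.0, -0.02, 0.08, 0.11]
```

Force is near baseline, with the rod through the eye. I continue until the shoulder nears the staple.

Emit:
jog_arm([
  [1, 0.004, 0.0001, 0.0001, 0, 0, 0],
  [1, 0.008, 0.0001, 0.0001, 0, 0, 0],
  [1, 0.012, 0.0002, 0.0001, 0, 0, 0],
  [1, 0.016, 0.0002, 0.0001, 0, 0, 0],
  [1, 0.019, 0.0002, 0.0001, 0, 0, 0],
  [1, 0.021, 0.0002, 0.0001, 0, 0, 0],
  [1, 0.021, 0.0002, 0.0001, 0, 0, 0],
])

```text
time_s: 15.8
tcp_pos: [0.5769, 0.0449, 0.1231]
eef_rot: [-0.015, 0.961, 0.004, 0.277]
contact_force: [0.5, 0.3, -2.2]
opening: 0.225
```

```bash
python3 st.py
```

```text
open 19.768282984690064 F tool [0.6994 0.2418 2.1444] M tool [-0.0435  0.3758  0.019 ]
dev from s=.0993 home, y=-.0006,h=.0173:
[0.0059, 0.0003, -0.0001, -0.02, 0.12, 0.11]
```

Now to contact in 1 mm rows.

Emit:
jog_arm([
  [1, 0.001, 0, 0, 0, 0, 0],
  [1, 0.002, 0, 0, 0, 0, 0],
  [1, 0.003, 0, 0, 0, 0, 0],
  [1, 0.004, 0, 0, 0, 0, 0],
  [1, 0.004, 0, 0, 0, 0, 0],
])

```text
time_s: 16.22
tcp_pos: [0.5738, 0.0449, 0.1211]
eef_rot: [-0.015, 0.961, 0.004, 0.277]
contact_force: [-0.1, 0.9, -1.8]
opening: 0.224
```

```bash
python3 st.py
```

```text
open 19.728464478512052 F tool [1.0096 0.9394 1.5423] M tool [-0.036   0.4306  0.0166]
dev from s=.0993 home, y=-.0006,h=.0173:
[0.0021, 0.0002, -0.0001, -0.02, 0.14, 0.11]
```

Emit:
jog_arm([
  [1, 0.001, 0, 0, 0, 0, 0],
  [1, 0.0015, 0, 0, 0, 0, 0],
  [1, 0.002, 0, 0, 0, 0, 0],
  [1, 0.0025, 0, 0, 0, 0, 0],
  [1, 0.0025, 0, 0, 0, 0, 0],
])

```text
time_s: 16.63
tcp_pos: [0.5725, 0.0447, 0.1205]
eef_rot: [-0.015, 0.961, 0.004, 0.278]
contact_force: [4.6, 1.2, -2.3]
opening: 0.222
```

```bash
python3 st.py
```

```text
open 19.571782364359 F tool [-2.6767  1.0653  4.4292] M tool [-0.2782 -0.2394  0.0149]
dev from s=.0993 home, y=-.0006,h=.0173:
[0.0007, 0.0004, 0.0001, -0.05, 0.26, 0.1]
```

Emit:
jog_arm([
  [1, 0.0005, 0, 0, 0, 0, 0],
  [1, 0.001, 0, 0, 0, 0, 0],
  [1, 0.001, 0, 0, 0, 0, 0],
  [1, 0.001, 0, 0, 0, 0, 0],
])

```text
time_s: 16.97
tcp_pos: [0.5724, 0.0446, 0.1206]
eef_rot: [-0.015, 0.96, 0.003, 0.279]
contact_force: [8.5, 3.5, -2.1]
opening: 0.224
```

```bash
python3 st.py
python3 - <<'E'
from h import *
a=bot.read_camera("scene")[:,:,::-1]; w=bot.read_camera("wrist")[:,:,::-1]
s=cv2.resize(a[150:250,290:400],(440,400),interpolation=cv2.INTER_CUBIC); w=cv2.resize(w[0:320,200:488],(360,400))
cv2.imwrite("pics/h.png",np.hstack([s,w]))
E
```

```text
open 19.700843835914274 F tool [-6.1444  3.2559  6.3676] M tool [-0.4833 -0.8328  0.0193]
dev from s=.0993 home, y=-.0006,h=.0173:
[0.0007, 0.0004, 0.0002, -0.07, 0.38, 0.1]
```

View pics/h.png

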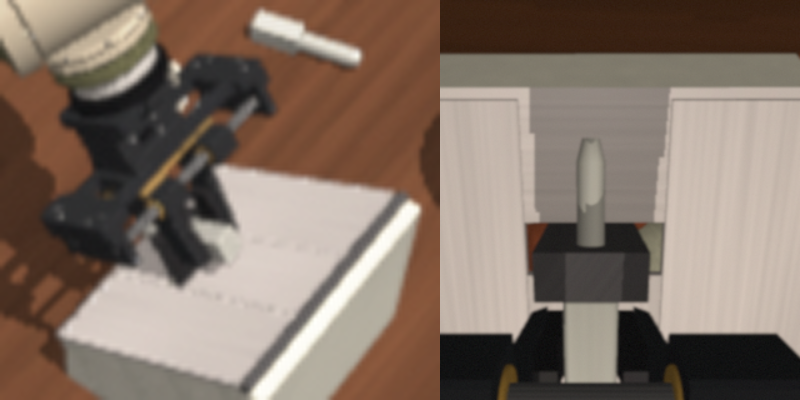

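Pin is through: the tip shows below the staple at (590,145) and the grip block sits against its upper face at (592,300). Now release, and retreat square to the lid.

Emit:
jog_arm([
  [0.9, -0.001, -0.0003, -0.0001, 0, 0, 0],
  [0.5, -0.001, -0.0003, -0.0001, 0, 0, 0],
  [0.3, -0.001, -0.0003, -0.0001, 0, 0, 0],
  [0.3, -0.001, -0.0003, -0.0001, 0, 0, 0],
  [0.3, -0.001, -0.0003, -0.0001, 0, 0, 0],
  [0.3, -0.001, -0.0003, -0.0001, 0, 0, 0],
])

```text
time_s: 17.57
tcp_pos: [0.5718, 0.0444, 0.12]
eef_rot: [-0.015, 0.961, 0.004, 0.277]
contact_force: [-0.2, 0.4, -0.2]
opening: 0.573
```

Emit:
jog_arm([
  [0.3, 0, 0, -0.01, 0, 0, 0],
  [0.3, 0, 0, -0.03, 0, 0, 0],
  [0.3, 0, 0, -0.06, 0, 0, 0],
  [0.3, 0, 0, -0.1, 0, 0, 0],
  [0.3, 0, 0, -0.14, 0, 0, 0],
  [0.3, 0, 0, -0.16, 0, 0, 0],
  [0.3, 0, 0, -0.16, 0, 0, 0],
  [0.3, 0, 0, -0.16, 0, 0, 0],
])

```text
time_s: 18.23
tcp_pos: [0.4868, 0.0418, 0.256]
eef_rot: [-0.015, 0.96, 0.003, 0.278]
contact_force: [0.1, 0.4, 0.2]
opening: 0.705
```

Run:
```python
from h import *
np.set_printoptions(precision=1,suppress=True)
s=bot.sense(); print(s["tcp_pos"],s["opening"],s["contact_force"])
KT=cam("wrist"); pts=[[.176,-.0011,.024],[.121,-.0011,.035],[.077,-.0011,.035],[.121,.01,.035],[.121,-.012,.035],[.191,.1,0],[.191,-.1,0]]
print(proj("wrist",lidpts([*BIN,0],pts),KT))
w=bot.read_camera("wrist")[:,:,::-1]; a=bot.read_camera("scene")[:,:,::-1]
w=cv2.resize(w[60:310,190:440],(400,400)); a=cv2.resize(a[150:250,290:390],(400,400),interpolation=cv2.INTER_CUBIC)
cv2.imwrite("pics/i.png",np.hstack([a,w]))
```

```text
[0.5 0.  0.3] 0.7047759833017623 [0.1 0.4 0.2]
[[321.1 110.8]
 [321.  172.4]
 [320.9 217.2]
 [332.9 172.4]
 [309.3 172.4]
 [424.7  95.2]
 [219.7  94.7]]
```

View pics/i.png

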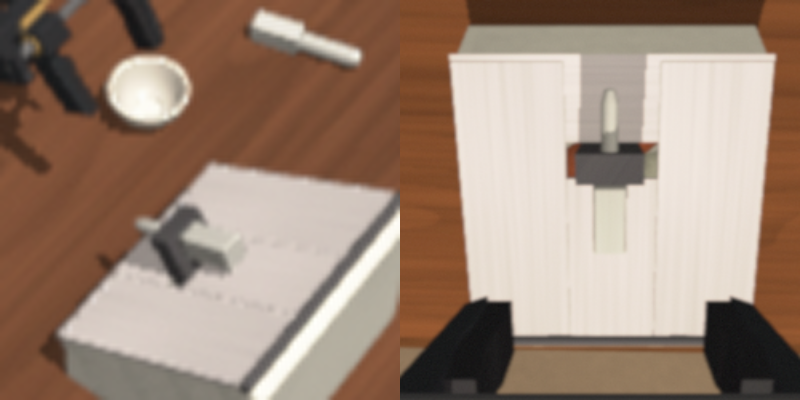

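The pin is home, with the tip at px (321,115) against (321,111) predicted. That offset matches the slot's own constant ~3 px. The block is flush on the staple, the lid shut and the gripper clear, so I hand in.

```bash
python3 -c "
from workcell import bot
print(bot.sense()['time_s'],bot.hand_in())"
```

```text
the job is handed in; nothing more can be done
18.3333 None
```

The lid is shut, and the thin steel pin is through the staple's eye with its grip block against the staple. I let go and handed the job in at 18.3 s; the hand-in gave no verdict.

- **Lid:** I pushed it down along its arc. The final press read about 90 N at the wrist, under the 120 N limit but higher than I intended.
- **Eye:** the wrist camera put the staple about 1 mm to −y of its mean position. The pin then slid in with no more than about 5 N at the tool on the way, after I lowered it 0.6 mm. It stopped at the shoulder with about 9 N, 0.7 mm short of the modelled home position.
- **Last checks:** the camera shows the tip sticking out below the staple, the block flush on its upper face, and the lid on the rim. The gripper is clear, with near-zero force.
- **Disagreement:** the tip appeared 4 px from where I predicted it along the slope. The lid's slot shows about the same offset, so I put it down to a 2–3 mm error in my fitted bin pose.
- **Bystanders:** I felt no contact with anything else and saw nothing moved in the views I took. I did not re-measure each item at the end.

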